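# Third hand: hold the heat sink on the sprung plate

## Robot

A 6-joint arm with a two-finger parallel gripper is mounted at the origin on the work surface. World frame = base frame: x ahead of the robot, y to its left, z up, the work surface at z = 0. Lengths are in m, angles in rad, forces in N, time in s.
With the tool pointing down it reaches from about 0.275 to 0.975 m from the base axis. Payload 8.4 kg.
Tool frame: the origin (TCP) lies between the finger pads; the fingertips stand 22 mm ahead of it and the grasp point (between the pads) lies 3 mm ahead of it; z points along the fingers, y is the line along which they close (so a half turn about z gives the same grasp; the last joint's range is limited). The gripper opens to 92 mm and grips with 3 to 60 N. Pads are 20 mm wide; open, the fingers measure 128 mm over their backs; the gripper's body (75 mm by 189 mm) begins 69 mm behind the grasp point.
Start: joints at [-1.189, 0.353, 1.633, -0, 1.155, -0.002], TCP at [0.234, -0.58, 0.237] pointing down, gripper open.
Joint ranges: [-2.63, 2.63], [-0.92, 2.1], [0.06, 2.66], [-1.3, 4.44], [0, 2.69], [-3.02, 3.02]. Speed limits (rad/s): [2.22, 2.22, 2.79, 3.14, 3.14, 3.14].

## Interface

Orientations are given as a unit quaternion [x, y, z, w].
In Python, from plant import r gives the robot as it stands.
- The arm moves only by the tool carry_out, never from a script. Its argument "motion" is a list that holds one entry, the list of rows, each a list of 6 numbers: the shift along the tool's x, y, z normalised to -1 to 1, where 1 is 0.15 m, then the turn, a rotation vector about the tool's x, y, z normalised to -1 to 1, where 1 is pi/2 rad. A call has 1 to 5 rows; each row is the pose to reach, as a shift and turn from the pose commanded when the call began, along the tool's axes at that moment; what a row does not reach only later rows make up. A row lasts 1/10 s, in which the tool goes at most 50 mm and 8.59 degrees, less where a joint would pass 70% of its speed; a pose out of reach is approached as far as the arm can. A call with a number of a shift or a turn outside -1 to 1 is refused whole. A call with a gripper value outside its range is refused whole. "hand" is the opening, from 0 (shut) to 1 (fully open), set as the call begins (left out, the last holds). The fingers move at their own pace and stop on an object; the grip force is fixed at half the most. Time passes only in rows, so rows that repeat a pose let the fingers close. It gives the time, the measured TCP pose, the force, the opening and the grip force at its end, in the units of the state.
- r.observe(): the state, without advancing time (a new reading comes with each control period).
- r.get_image(name): name is "side" or "top"; returns a dict with "pixels" (480x640x3 uint8, red, green, blue), "vertical_fov" (degrees; the focal length in pixels is half the picture's height over the tangent of half this angle, whatever the lens; pixels are square), "cx", "cy" (the principal point, pixels), "xyz" and "rotation" of the camera in the world. Camera axes: x right, y down, z forward; pixel columns grow to the right and rows downward; lengths in m; the calibration is good to about 2 mm. A picture is of the moment at which its call begins. There is no depth.
- r.close_job(): hands the job in; it is judged then, once.
The state is a dict: "time_s": time; "qpos": joint angles; "qd": joint speeds; "joint_torque": joint torques, N m; "tool_pos": TCP position; "tool_rot": TCP orientation; "force": force on the tool from outside, world axes, zero at the start; "wrist_torque": the same for the moment, N m; "finger_gap": finger opening in m; "finger_force": force on a finger pad.
Only numpy, scipy, OpenCV 4.12 (cv2) and the standard library are available. Lean on these libraries where they do the work, as an engineer would, in place of code of your own. Each camera call takes 0.05 s, during which the arm holds its last target. There are 200 camera calls.

## Task

Give the mounting plate of the assembly stand a squirt of contact cleaner first: press the cap of the spray can fully down and let it come up again. Then pick up the tall finned heat sink and press its flat face squarely against the middle of the sprung upright plate, upright and well clear of the bench, with a steady push of about 8 newtons, which drives the plate back half of its 25 mm travel; never push it all the way to its back stop. Finish while still holding the heat sink pressed there, so that a colleague can screw it on from behind, and leave the other things on the bench where they are.

Things in the scene. Friction and masses are not known exactly. Their poses are not given: they have to be found in the camera images.
- cap_top (a point): Centre of the top of the spray can's white push cap (30 mm across, flat, with a short nozzle stub aimed at the stand's plate). The slim white and silver can, 52 mm across, is fixed upright in a heavy 90 mm round holder on the bench and the cap top is 168 mm above the bench: pressed straight down from above.
- cap (a joint): How far the cap is pressed down, m: 0 up, 0.006 fully down. Sprung: starts to move at about 2 N, fully down at about 7 N.
- sink_center (a point): Centre (half-way up) of the loose aluminium heat sink, 50 mm deep (its x) by 40 mm wide (its y) by 50 mm tall (z), 0.1 to 0.2 kg, standing upright on the bench. Its +x side is a flat base 10 mm thick; from it five upright fins 4 mm thick run towards -x. The outer two fins are its left and right sides (y = -20 and +20 mm), flat and made to be gripped across the 40 mm.
- sink_face (a point): Centre of the heat sink's flat face, 25 mm from sink_center along its +x (the axes are the same): this face goes against the plate.
- plate_face (a point): Centre of the front face of the sprung plate; moves with it. The aluminium plate is upright, 96 mm wide (y), 64 mm tall (z), 10 mm thick; its face looks along -x of this frame, towards the robot's side, and its centre is 95 mm above the bench. It is pushed back along its own +x.
- plate (a joint): How far the sprung plate is pushed back, m: 0 at rest, 0.025 at the back stop. Springs: 3 N to start it, then 0.4 N per mm (8 N at 0.0125).
- sink: The same heat sink; origin at the centre of its underside.
- fixture: The fixed assembly stand: dark steel base 150 mm (x) by 130 mm (y), 12 mm thick, origin at the centre of its underside; two rear posts up to 118 mm high, 49 to 61 mm behind the origin (+x); the sprung plate stands on two guide rods in front of it, its face at rest 45 mm before the origin (-x).
- transformer: Bystander: small transformer, 50 x 42 mm, 46 mm tall, steel with a copper winding; may stand where the heat sink stood another time.
- low_sink: Bystander: low wide finned heat sink, 56 x 50 mm but only 18 mm high. Not the one to pick.
- multimeter: Bystander: orange multimeter lying flat, 85 x 165 mm, 41 mm high.
- jar: Bystander: amber glass jar, 60 mm across, 85 mm tall.
- screwdriver: Bystander: screwdriver lying on the bench in front of the robot.
- spool: Bystander: grey spool standing on its flat side, 56 mm across, 35 mm tall.
Things that resemble listed ones, but are neither listed nor needed, are in the scene too. What is shaped like the sink but purple or yellow is not meant.

How it is judged:
On the way, in this order (a step that is already met when the one before it is completed fails the run):
1. the spray cap is pressed fully down (value of joint cap above 0.0045 m), for 0.1 s.
2. the cap is let up again (value of joint cap below 0.0015 m), for 0.1 s.
3. the heat sink is pressed squarely on the sprung plate within the force band (value of joint plate between 0.006 and 0.02 m and contact force between sink and plate between 4 and 12.5 N and y of sink_face in the frame of plate_face between -0.01 and 0.01 m and z of sink_face in the frame of plate_face between -0.01 and 0.01 m and x of sink_face in the frame of plate_face between -0.004 and 0.004 m and angle between the x axis of sink_face and the x axis of plate_face, either way round below 0.12 rad and angle between sink_center's own z axis and vertical below 0.12 rad), for 0.3 s.
At the end, for the whole second after the job is handed in: The heat sink, clear of the bench, is held still in the gripper with its flat face on the sprung plate, centred within 10 mm sideways and in height, square and upright within 0.12 rad, with a contact force of 4 to 12.5 N and the plate pushed back 6 to 20 mm; the spray cap is up (all of step 3 and contact force between sink and the fingers above 1 N and velocity of joint plate between -0.01 and 0.01 m/s and linear speed of sink below 0.02 m/s and height (world z) of sink_center above 0.06 m and value of joint cap below 0.0015 m); the arm keeps its last pose, push and grip.
It fails at once if the sprung plate is pushed to its back stop (value of joint plate above 0.024 m).
It fails at once if a bystander is moved by more than 30 mm (distance of any of transformer, low_sink, multimeter, jar, screwdriver, spool from where it was at the start of the episode above 0.03 m).
It also fails if it takes over 61 s, if anything falls off the work surface, if the arm or the gripper's body presses on something with over 40 N, if the wrist force passes 120 N, or if a joint passes its speed limit or range.

## Working session

There is one attempt and no reset: what is moved stays moved. The work goes in short steps, Python scripts to look and compute and a tool call to move; the robot and the scene stay as the last step left them, time stands still between calls to the robot, and variables do not carry over. Pictures are saved under pics/ and viewed, at most 10 in all, crops included, and the job is handed in when it is done.

Besides the shell and the picture viewer there is one more tool, called after "Request:" as a command line: name --argument value ..., lists and objects as JSON in quotes. carry_out: Moves the arm, as the interface text tells. Its arguments: {"type":"object","properties":{"motion":{"type":"array","items":{"type":"array","items":{"type":"array","items":{"type":"number","minimum":-1,"maximum":1}}}},"hand":{"type":"number"}},"required":["motion"]}

```bash
mkdir -p pics
cat > h.py <<'E'
import numpy as np,cv2,pickle
from plant import r
def snap(n,f):
    d=r.get_image(n); cv2.imwrite(f'pics/{f}.png',d['pixels'][:,:,::-1]); pickle.dump(d,open(f'pics/{f}.pkl','wb')); return d
def K(d):
    h,w=d['pixels'].shape[:2]; return h/2/np.tan(np.radians(d['vertical_fov'])/2)
def onz(f,u,v,z):
    d=pickle.load(open(f'pics/{f}.pkl','rb')); k=K(d); R=np.array(d['rotation']).reshape(3,3)
    ray=R@np.array([(u-d['cx'])/k,(v-d['cy'])/k,1]); p=np.array(d['xyz']); return p+ray*(z-p[2])/ray[2]
def proj(f,P):
    d=pickle.load(open(f'pics/{f}.pkl','rb')); R=np.array(d['rotation']).reshape(3,3)
    c=R.T@(np.array(P)-d['xyz']); return c[:2]/c[2]*K(d)+[d['cx'],d['cy']]
E
python3 - <<'E'
from h import *
for n in('top','side'):
    d=snap(n,n+'0'); print({k:v for k,v in d.items() if k!='pixels'})
print(r.observe())
E
```

```text
{'vertical_fov': 55.9285370256359, 'cx': 322.2574860198499, 'cy': 239.73380559379925, 'xyz': array([ 0.36792876, -0.09593597,  1.08289951]), 'rotation': array([-0.70159642,  0.70736689, -0.05497544,  0.06612295])}
{'vertical_fov': 42.904584155563725, 'cx': 325.5225393278613, 'cy': 241.12145347157121, 'xyz': array([0.47391764, 0.95714957, 0.74794741]), 'rotation': array([-0.01133458,  0.87138061, -0.49003527,  0.02080368])}
{'time_s': 0.1, 'qpos': array([-1.18940094e+00,  3.53597775e-01,  1.63404570e+00, -1.25494876e-05,
        1.15517701e+00, -2.37260196e-03]), 'qd': array([ 0.00096435, -0.00101058, -0.00028773, -0.00057715, -0.00115962,
        0.00090256]), 'joint_torque': array([-1.22656515e-03, -5.94903946e+01, -3.34930587e+01,  6.96504372e-02,
        1.83005427e-02, -3.06204811e-05]), 'tool_pos': array([ 0.23387185, -0.57915609,  0.23593296]), 'tool_rot': array([ 9.81646015e-01,  1.90711103e-01, -1.21285218e-04, -6.01843862e-04]), 'force': array([-0.44246197,  0.56312476,  0.17839837]), 'wrist_torque': array([-0.01490368, -0.0419345 , -0.01093083]), 'finger_force': 0.0, 'finger_gap': 0.09184182034018568}
```

Run:
```python
s=open('h.py').read().replace("np.array(d['rotation']).reshape(3,3)","Rot.from_quat(d['rotation']).as_matrix()").replace("import numpy","from scipy.spatial.transform import Rotation as Rot\nimport numpy",1)
open('h.py','w').write(s)
```

```text
(no output)
```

View pics/top0.png

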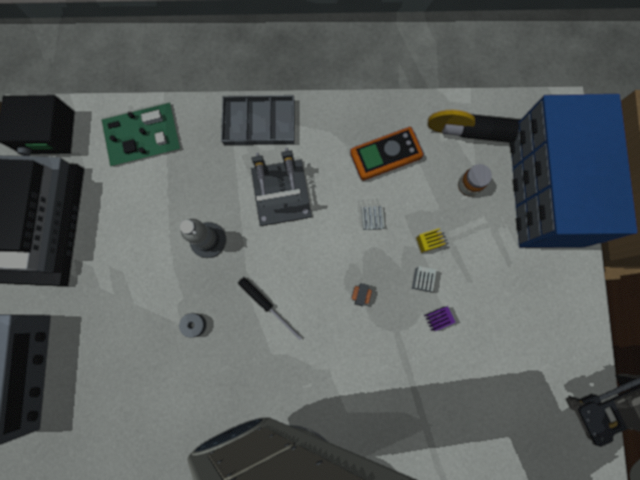

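View pics/side0.png

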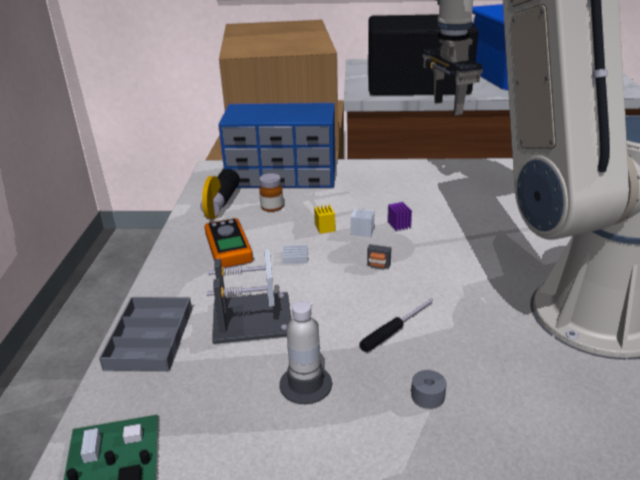

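The top view shows the cap at about (188,228), the stand at (283,190) with its plate at (278,196), the tall sink at (426,279) and the low sink at (373,215). In the side view the cap is at (302,312), the tall sink at (363,222) and the plate at (269,278). I'll enlarge these.

Run:
```python
from h import *
t=cv2.imread('pics/top0.png'); s=cv2.imread('pics/side0.png')
def c(im,x,y,w,h,k):return cv2.resize(im[y:y+h,x:x+w],None,fx=k,fy=k,interpolation=cv2.INTER_CUBIC)
a=np.hstack([c(t,170,140,160,100,5)]) # 800x500
cv2.imwrite('pics/c1.png',a)
b=np.hstack([c(t,400,255,50,50,8),c(s,335,197,50,50,8)]) #800x400
cv2.imwrite('pics/c2.png',b)
```

```text
(no output)
```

View pics/c1.png

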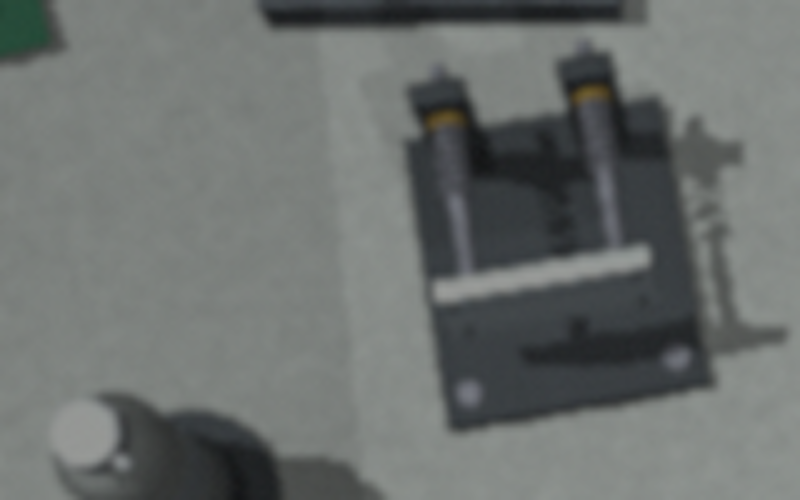

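View pics/c2.png

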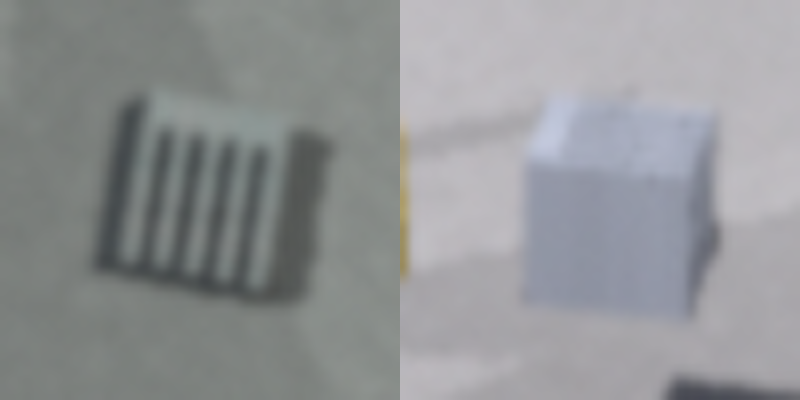

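```bash
cat > m.py <<'E'
from h import *
def m(x0,y0,k,pts,z,f='top0'): return np.array([onz(f,(a+.5)/k-.5+x0,(b+.5)/k-.5+y0,z) for a,b in pts])[:,:2]
c=lambda P,z:m(170,140,5,P,z)
print('cap',c([(86,432)],.168))
p=c([(437,303),(650,268),(648,247),(432,285)],.127);print('plate',p.round(4),np.linalg.norm(p[0]-p[1]),(p[0]+p[1])/2)
d=p[0]-p[1];print('plate yaw',np.degrees(np.arctan2(-d[0],d[1])))
b=c([(450,432),(715,383),(662,97),(408,143)],.012);print('base',b.round(4),b.mean(0))
for i,j in((1,0),(2,3)):
  d=b[j]-b[i];print(np.linalg.norm(d),np.degrees(np.arctan2(-d[0],d[1])))
for i,j in((1,2),(0,3)):
  d=b[j]-b[i];print(np.linalg.norm(d),np.degrees(np.arctan2(d[1],d[0])))
s=m(400,255,8,[(148,92),(293,121),(268,295),(118,264)],.05);print('sink',s.round(4),s.mean(0))
for i,j in((1,0),(2,3)):
  d=s[j]-s[i];print(np.linalg.norm(d),np.degrees(np.arctan2(-d[0],d[1])))
for i,j in((1,2),(0,3)):
  d=s[i]-s[j];print(np.linalg.norm(d),np.degrees(np.arctan2(d[1],d[0])))
# side check
print('side cap',proj('side0',[*c([(86,432)],.168)[0],.168]),'sink top',[proj('side0',[*q,.05]).round(1) for q in s],'plate top',[proj('side0',[*q,.127]).round(1) for q in p])
E
python3 m.py
```

```text
cap [[0.55806837 0.19897566]]
plate [[ 0.6226  0.0606]
 [ 0.6373 -0.0325]
 [ 0.6468 -0.0316]
 [ 0.6307  0.0629]] 0.09428364222900018 [0.62993029 0.0140458 ]
plate yaw 8.995211611038574
base [[ 0.5887  0.072 ]
 [ 0.6117 -0.0566]
 [ 0.7574 -0.0307]
 [ 0.7351  0.0953]] [0.67321611 0.02000559]
0.1305804813746794 10.129908348063934
0.12796893699658704 10.026711669163113
0.14801832848731758 10.068364148288543
0.14827462075759748 9.059183829068171
sink [[ 0.4836 -0.299 ]
 [ 0.475  -0.3399]
 [ 0.4256 -0.3304]
 [ 0.4347 -0.2884]] [ 0.45472304 -0.31443919]
0.04180016568456199 -11.97174269811127
0.04294249142345037 -12.204396336483704
0.050258966458264484 -10.897621239624865
0.05007616309354483 -12.200376783512546
side cap [300.47867458 306.40367557] sink top [array([350.3, 217.2]), array([354. , 208.9]), array([374.7, 210.8]), array([371.3, 219.4])] plate top [array([271.5, 277.4]), array([269.4, 249.7]), array([264.5, 250. ]), array([266.8, 278.1])]
```

```bash
cat >> h.py <<'E'
def goal(P,yaw):
    o=r.observe(); R=Rot.from_quat(o['tool_rot'])
    T=Rot.from_matrix(np.column_stack([[np.cos(yaw),np.sin(yaw),0],[np.sin(yaw),-np.cos(yaw),0],[0,0,-1]]))
    print('t',round(o['time_s'],2),'pos',o['tool_pos'].round(4),'F',o['force'].round(2),'gap',round(o['finger_gap'],4))
    print('shift',(R.inv().apply(np.array(P)-o['tool_pos'])/.15).round(3),'turn',((R.inv()*T).as_rotvec()/(np.pi/2)).round(3))
E
python3 -c "
from h import *
goal([.558,.199,.24],np.radians(22))"
```

```text
t 0.1 pos [ 0.2339 -0.5792  0.2359] F [-0.44  0.56  0.18] gap 0.0918
shift [ 3.946 -4.001 -0.022] turn [-0.001  0.    -0.   ]
```

Request:
carry_out --motion '[[[0.97,-1,0,0,0,0],[0.97,-1,0,0,0,0],[0.97,-1,0,0,0,0],[0.97,-1,0,0,0,0],[0.97,-1,0,0,0,0]]]' --hand 0

```text
time_s: 0.6
tool_pos: [0.3134, -0.3816, 0.2362]
tool_rot: [0.981, 0.192, -0.0, -0.001]
force: [0.4, 0.4, 0.2]
finger_gap: 0.0541
finger_force: 0.0
```

Request:
carry_out --motion '[[[0.97,-1,0,0,0,0],[0.97,-1,0,0,0,0],[0.97,-1,0,0,0,0],[0.97,-1,0,0,0,0],[0.97,-1,0,0,0,0]]]'

```text
time_s: 1.1
tool_pos: [0.3926, -0.189, 0.2365]
tool_rot: [0.981, 0.192, 0.0, -0.0]
force: [-0.3, 0.1, 0.2]
finger_gap: 0.0141
finger_force: 0.0
```

Request:
carry_out --motion '[[[0.97,-1,0,0,0,0],[0.97,-1,0,0,0,0],[0.97,-1,0,0,0,0],[0.97,-1,0,0,0,0],[0.97,-1,0,0,0,0]]]'

```text
time_s: 1.6
tool_pos: [0.4722, 0.0043, 0.2366]
tool_rot: [0.981, 0.192, 0.001, -0.0]
force: [-0.3, -0.8, -0.1]
finger_gap: 0.0006
finger_force: 0.0
```

```bash
python3 -c "
from h import *
goal([.558,.199,.22],np.radians(22))"
```

```text
t 1.6 pos [0.4722 0.0043 0.2366] F [-0.3  -0.85 -0.07] gap 0.0006
shift [ 1.02  -0.986  0.113] turn [-0.    -0.001  0.002]
```

Request:
carry_out --motion '[[[1,-0.97,0,0,0,0],[1,-0.97,0,0,0,0],[1,-0.97,0,0,0,0],[1,-0.97,0,0,0,0],[1,-0.97,0.1,0,0,0]]]'

```text
time_s: 2.1
tool_pos: [0.5584, 0.1955, 0.2227]
tool_rot: [0.981, 0.192, 0.002, -0.001]
force: [0.7, -0.0, 1.1]
finger_gap: 0.0008
finger_force: 0.0
```

Run:
```python
from h import *
goal([.558,.199,.192],np.radians(22))
d=snap('side','s1'); t=snap('top','t1')
a=cv2.resize(d['pixels'][240:390,220:380,::-1],(400,375),interpolation=2); b=cv2.resize(t['pixels'][180:330,130:290,::-1],(400,375),interpolation=2)
cv2.imwrite('pics/c3.png',np.hstack([a,b]))
```

```text
t 2.1 pos [0.5584 0.1955 0.2227] F [ 0.65 -0.01  1.07] gap 0.0008
shift [ 0.006 -0.022  0.205] turn [-0.    -0.003  0.001]
```

View pics/c3.png

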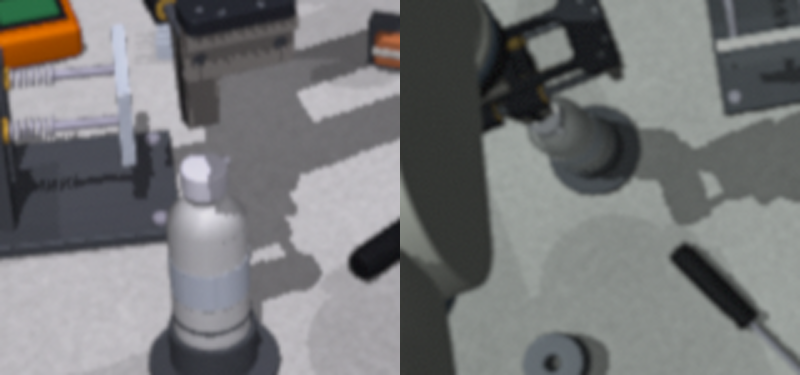

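Fingertips (crop 199,122) sit over the cap top (crop 204,163; full picture 301.6,305, against 300.5,306.4 predicted). Pressing down.

Request:
carry_out --motion '[[[0,-0.02,0.1,0,0,0],[0,-0.02,0.2,0,0,0],[0,-0.02,0.225,0,0,0],[0,-0.02,0.235,0,0,0],[0,-0.02,0.24,0,0,0]]]'

```text
time_s: 2.7
tool_pos: [0.5532, 0.1938, 0.1858]
tool_rot: [0.982, 0.19, -0.001, 0.0]
force: [-2.6, -3.6, 5.9]
finger_gap: 0.0003
finger_force: 2.7
```

```bash
python3 -c "
from h import *
goal([.558,.199,.183],np.radians(22))"
```

```text
t 2.7 pos [0.5532 0.1938 0.1858] F [-2.6  -3.63  5.94] gap 0.0003
shift [ 0.043 -0.02   0.018] turn [ 0.     0.001 -0.001]
```

Request:
carry_out --motion '[[[0,0,0.015,0,0,0],[0,0,0.03,0,0,0],[0,0,0.03,0,0,0]]]'

```text
time_s: 3.0
tool_pos: [0.5535, 0.1939, 0.1841]
tool_rot: [0.982, 0.191, -0.0, 0.0]
force: [-9.8, -6.3, 26.5]
finger_gap: 0.0005
finger_force: 13.5
```

Request:
carry_out --motion '[[[0,0,0,0,0,0],[0,0,-0.1,0,0,0],[0,0,-0.4,0,0,0],[0,0,-0.55,0,0,0],[0,0,-0.55,0,0,0]]]'

```text
time_s: 3.5
tool_pos: [0.5556, 0.1953, 0.2677]
tool_rot: [0.982, 0.19, 0.003, -0.001]
force: [-0.2, 0.6, -0.5]
finger_gap: 0.0008
finger_force: 0.0
```

```bash
python3 -c "
from h import *
goal([.4547,-.3144,.24],np.radians(-11.8))
snap('side','s2');a=cv2.imread('pics/s1.png')[295:330,285:320].astype(int);b=cv2.imread('pics/s2.png')[295:330,285:320];print(abs(a-b).mean())"
```

```text
t 3.5 pos [0.5556 0.1953 0.2677] F [-0.16  0.64 -0.47] gap 0.0008
shift [-1.896  2.9    0.173] turn [-0.001 -0.004  0.375]
12.363537414965986
```

Request:
carry_out --motion '[[[-0.65,0.98,0,0,0,0],[-0.65,0.98,0,0,0,0],[-0.65,0.98,0,0,0,0],[-0.65,0.98,0,0,0,0],[-0.65,0.98,0,0,0,0]]]' --hand 0.85

```text
time_s: 4.05
tool_pos: [0.5167, 0.0193, 0.2623]
tool_rot: [0.982, 0.189, -0.001, 0.0]
force: [-0.4, 0.4, -0.9]
finger_gap: 0.0383
finger_force: 0.0
```

Request:
carry_out --motion '[[[-0.65,0.98,0,0,0,0],[-0.65,0.98,0,0,0,0],[-0.65,0.98,0,0,0,0],[-0.65,0.98,0,0,0,0],[-0.65,0.98,0,0,0,0]]]'

```text
time_s: 4.55
tool_pos: [0.4822, -0.1525, 0.2626]
tool_rot: [0.982, 0.189, -0.001, -0.0]
force: [0.2, 0.7, -1.7]
finger_gap: 0.0774
finger_force: 0.0
```

Request:
carry_out --motion '[[[-0.3,0.5,0,0,0,0.095],[-0.6,0.95,0.1,0,0,0.19],[-0.6,0.95,0.4,0,0,0.285],[-0.6,0.95,0.4,0,0,0.375],[-0.6,0.95,0.4,0,0,0.375]]]'

```text
time_s: 5.05
tool_pos: [0.4514, -0.3168, 0.1997]
tool_rot: [0.994, -0.105, -0.002, -0.001]
force: [-0.7, 0.2, -1.2]
finger_gap: 0.0782
finger_force: 0.0
```

```bash
python3 -c "
from h import *
goal([.4547,-.3144,.16],np.radians(-11.8))
s=snap('side','s3')
a=cv2.resize(s['pixels'][140:260,300:440,::-1],(700,600),interpolation=2)
cv2.imwrite('pics/c4.png',a)"
```

```text
t 5.05 pos [ 0.4514 -0.3168  0.1997] F [-0.67  0.21 -1.19] gap 0.0782
shift [ 0.02  -0.02   0.265] turn [-0.001  0.003 -0.003]
```

View pics/c4.png

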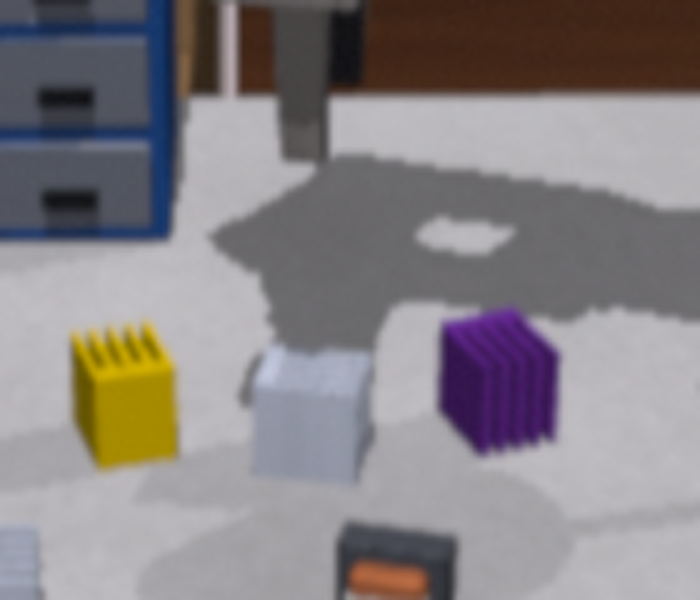

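The sink's near top edge runs (351,219)–(372,220) in full-picture pixels, within 2 px of the prediction, and the fingers are aligned above it. Going down.

Request:
carry_out --motion '[[[0.02,-0.02,0.2,0,0,-0.003],[0.02,-0.02,0.5,0,0,-0.003],[0.02,-0.02,0.75,0,0,-0.003],[0.02,-0.02,0.9,0,0,-0.003],[0.02,-0.02,0.95,0,0,-0.003]]]'

```text
time_s: 5.6
tool_pos: [0.4564, -0.3115, 0.0593]
tool_rot: [0.995, -0.098, -0.001, -0.001]
force: [-0.8, -0.5, 0.6]
finger_gap: 0.078
finger_force: 0.0
```

```bash
python3 -c "
from h import *
goal([.4547,-.3144,.030],np.radians(-11.8))"
```

```text
t 5.6 pos [ 0.4564 -0.3115  0.0593] F [-0.79 -0.46  0.56] gap 0.078
shift [-0.006  0.022  0.195] turn [-0.001  0.002  0.006]
```

Request:
carry_out --motion '[[[-0.005,0.01,0.1,0,0,0],[-0.005,0.01,0.16,0,0,0],[-0.005,0.01,0.185,0,0,0],[-0.005,0.01,0.185,0,0,0]]]'

```text
time_s: 6.0
tool_pos: [0.4556, -0.3154, 0.0334]
tool_rot: [0.995, -0.1, 0.0, 0.0]
force: [0.4, 0.5, -0.1]
finger_gap: 0.0782
finger_force: 0.0
```

Request:
carry_out --motion '[[[0,0,0,0,0,0],[0,0,0,0,0,0],[0,0,0,0,0,0],[0,0,0,0,0,0],[0,0,0,0,0,0]]]' --hand 0

```text
time_s: 6.5
tool_pos: [0.4555, -0.3154, 0.0335]
tool_rot: [0.995, -0.1, 0.0, 0.0]
force: [-0.0, 1.6, 0.4]
finger_gap: 0.0404
finger_force: 0.6
```

Request:
carry_out --motion '[[[0,0,0,0,0,0],[0,0,0,0,0,0]]]'

```text
time_s: 6.7
tool_pos: [0.4555, -0.3155, 0.0335]
tool_rot: [0.995, -0.1, 0.0, 0.0]
force: [0.5, 0.3, 3.8]
finger_gap: 0.0395
finger_force: 30.0
```

Request:
carry_out --motion '[[[0,0,-0.15,0,0,0],[0,0,-0.4,0,0,0],[0,0,-0.65,0,0,0],[0,0,-0.7,0,0,0],[0,0,-0.7,0,0,0]]]'

```text
time_s: 7.2
tool_pos: [0.456, -0.3158, 0.1394]
tool_rot: [0.995, -0.1, 0.001, 0.001]
force: [0.1, 0.4, -1.7]
finger_gap: 0.0397
finger_force: 30.0
```

```bash
python3 -c "
from h import *
goal([.560,.001,.1055],np.radians(9.8))"
```

```text
t 7.2 pos [ 0.456  -0.3158  0.1394] F [ 0.14  0.41 -1.74] gap 0.0397
shift [ 0.258 -2.208  0.224] turn [ 0.001 -0.001 -0.237]
```

Request:
carry_out --motion '[[[0.04,-0.25,0,0,0,0],[0.08,-0.5,0,0,0,0],[0.12,-0.75,0,0,0,0],[0.13,-1,0,0,0,0],[0.13,-1,0,0,0,0]]]'

```text
time_s: 7.7
tool_pos: [0.5038, -0.1684, 0.1361]
tool_rot: [0.995, -0.099, -0.002, -0.001]
force: [-1.0, -0.4, -2.0]
finger_gap: 0.0399
finger_force: 30.0
```

Request:
carry_out --motion '[[[0.04,-0.25,0,0,0,-0.06],[0.08,-0.5,0,0,0,-0.12],[0.12,-0.75,0,0,0,-0.18],[0.13,-1,0,0,0,-0.237],[0.13,-1,0,0,0,-0.237]]]'

```text
time_s: 8.2
tool_pos: [0.5534, -0.0262, 0.1365]
tool_rot: [0.996, 0.088, -0.001, -0.001]
force: [0.4, 0.4, -1.8]
finger_gap: 0.04
finger_force: 30.0
```

```bash
python3 -c "
from h import *
goal([.560,.001,.1055],np.radians(9.8))"
```

```text
t 8.2 pos [ 0.5534 -0.0262  0.1365] F [ 0.36  0.37 -1.82] gap 0.04
shift [ 0.076 -0.171  0.207] turn [-0.001  0.001  0.004]
```

Request:
carry_out --motion '[[[0,-0.08,0.1,0,0,0.004],[0,-0.15,0.18,0,0,0.004],[0.05,-0.17,0.205,0,0,0.004],[0.07,-0.17,0.205,0,0,0.004],[0.07,-0.17,0.205,0,0,0.004]]]'

```text
time_s: 8.7
tool_pos: [0.5603, -0.0028, 0.1076]
tool_rot: [0.997, 0.082, 0.0, 0.0]
force: [-0.2, 0.2, -1.7]
finger_gap: 0.0397
finger_force: 30.0
```

Run:
```python
from h import *
goal([.560,.001,.1055],np.radians(9.8))
s=snap('side','s4');t=snap('top','t4')
a=cv2.resize(s['pixels'][220:350,200:330,::-1],(400,400),interpolation=2)
b=cv2.resize(t['pixels'][140:240,230:330,::-1],(400,400),interpolation=2)
cv2.imwrite('pics/c5.png',np.hstack([a,b]))
```

```text
t 8.7 pos [ 0.5603 -0.0028  0.1076] F [-0.24  0.16 -1.68] gap 0.0397
shift [ 0.002 -0.025  0.014] turn [ 0.    -0.    -0.004]
```

View pics/c5.png

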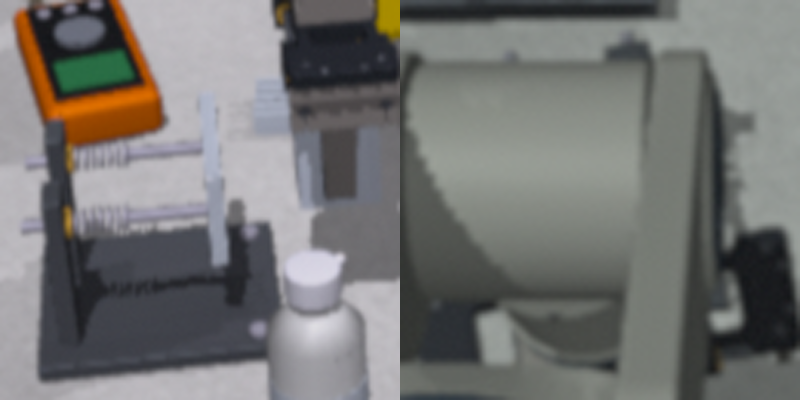

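Run:
```python
from h import *
o=r.observe(); R=Rot.from_quat(o['tool_rot'])
x=R.apply([1,0,0]); y=-R.apply([0,1,0]); c=o['tool_pos']-[0.001,0,.0085]
pc=lambda P:((proj('s4',P)-[200,220])*400/130).round(1)
for dx in(.025,-.025):
  for dz in(-.025,): print('sink near',dx,dz,pc(c+x*dx+y*.02+[0,0,dz]))
a=np.radians(9.8);X=np.array([np.cos(a),np.sin(a),0]);Y=np.array([-X[1],X[0],0]);p=np.array([.629,.013,.095])
for dx in(0,.01):
  for dz in(-.032,.032): print('plate near',dx,dz,pc(p+X*dx+Y*.048+[0,0,dz]),'far',pc(p+X*dx-Y*.048+[0,0,dz]))
print(o['tool_rot'])
d=c+x*.025-p; print('face rel plate',d@X,d@Y,d[2])
```

```text
sink near 0.025 -0.025 [302.  210.4]
sink near -0.025 -0.025 [382.8 202.9]
plate near 0 -0.032 [230.4 264.1] far [221.4 174.3]
plate near 0 0.032 [222.9 176.2] far [214.2  90. ]
plate near 0.01 -0.032 [213.7 265.7] far [205.9 175.8]
plate near 0.01 0.032 [205.7 177.9] far [198.2  91.5]
[9.96601581e-01 8.23721861e-02 3.23872613e-04 8.33050264e-05]
face rel plate -0.04677351472863282 -0.003813261765063293 0.004448504311870952
```

The sink's lower near corner is at crop (305,205) and the plate's at (226,262), both within a few crop pixels of the prediction. The face is about 47 mm short of the plate, 4 mm off in y and 4 mm too high.

Request:
carry_out --motion '[[[0.05,-0.025,0.03,0,0,-0.003],[0.12,-0.025,0.03,0,0,-0.003],[0.19,-0.025,0.03,0,0,-0.003],[0.24,-0.025,0.03,0,0,-0.003],[0.24,-0.025,0.03,0,0,-0.003]]]'

```text
time_s: 9.3
tool_pos: [0.5959, 0.0075, 0.1032]
tool_rot: [0.996, 0.085, 0.001, 0.0]
force: [0.1, 0.2, -1.5]
finger_gap: 0.0402
finger_force: 30.0
```

```bash
cat > st.py <<'E'
from h import *
o=r.observe(); R=Rot.from_quat(o['tool_rot']); x=R.apply([1,0,0]); c=o['tool_pos']-[0.001,0,.0085]
a=np.radians(9.8);X=np.array([np.cos(a),np.sin(a),0]);Y=np.array([-X[1],X[0],0]);p=np.array([.629,.013,.095])
d=c+x*.025-p; print('t',o['time_s'],'face rel rest plate mm',(1000*np.array([d@X,d@Y,d[2]])).round(1),'Fpush',-o['force']@X,'F',o['force'].round(1),'ang',np.degrees(np.arctan2(x[1],x[0])),'tilt',np.degrees(x[2]),o['wrist_torque'].round(2))
E
python3 st.py
```

```text
t 9.3 face rel rest plate mm [-9.6  0.4 -0.2] Fpush -0.1728830491498699 F [ 0.1  0.2 -1.5] ang 9.763036835036516 tilt 0.0723524805477432 [ 0.01  0.03 -0.01]
```

Request:
carry_out --motion '[[[0.03,0,0,0,0,0],[0.06,0,0,0,0,0],[0.085,0,0,0,0,0],[0.105,0,0,0,0,0],[0.105,0,0,0,0,0]]]'

```text
time_s: 9.8
tool_pos: [0.6093, 0.0099, 0.1029]
tool_rot: [0.996, 0.085, -0.001, 0.0]
force: [-4.7, -0.9, 0.2]
finger_gap: 0.0397
finger_force: 30.0
```

```bash
python3 st.py
```

```text
t 9.8 face rel rest plate mm [ 4.1  0.5 -0.6] Fpush 4.815251428310678 F [-4.7 -0.9  0.2] ang 9.747414173128218 tilt -0.08796708348425239 [-0.23  0.59 -0.06]
```

Request:
carry_out --motion '[[[0.015,0,0,0,0,0],[0.03,0,0,0,0,0],[0.045,0,0,0,0,0],[0.055,0,0,0,0,0],[0.055,0,0,0,0,0]]]'

```text
time_s: 10.3
tool_pos: [0.6165, 0.0112, 0.1028]
tool_rot: [0.996, 0.085, -0.002, 0.0]
force: [-7.5, -1.1, 1.6]
finger_gap: 0.04
finger_force: 30.0
```

```bash
python3 st.py
```

```text
t 10.3 face rel rest plate mm [11.4  0.5 -0.8] Fpush 7.534293195098386 F [-7.5 -1.1  1.6] ang 9.744689023112414 tilt -0.17604685753991867 [-0.24  1.03 -0.14]
```

Request:
carry_out --motion '[[[0.005,0,0,0,0,0],[0.005,0,0,0,0,0],[0.005,0,0,0,0,0],[0.005,0,0,0,0,0],[0.005,0,0,0,0,0]]]'

```text
time_s: 10.8
tool_pos: [0.617, 0.0113, 0.1027]
tool_rot: [0.996, 0.085, -0.002, 0.0]
force: [-7.6, -2.1, 1.8]
finger_gap: 0.0398
finger_force: 30.0
```

```bash
python3 st.py
python3 - <<'E'
from h import *
s=snap('side','s5')
cv2.imwrite('pics/c6.png',cv2.resize(s['pixels'][220:350,200:330,::-1],(600,600),interpolation=2))
E
```

```text
t 10.8 face rel rest plate mm [11.9  0.5 -0.8] Fpush 7.809972915099568 F [-7.6 -2.1  1.8] ang 9.74262140278444 tilt -0.19144381177798672 [-0.33  1.13 -0.1 ]
```

View pics/c6.png

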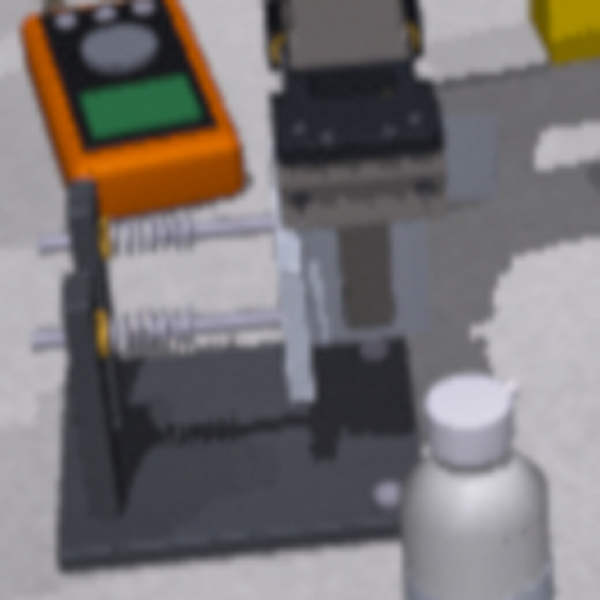

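The sink (crop 318–430, 225–335) is flat against the plate with its edges parallel to it. It is centred in height, the cap is up, and the push is 7.8 N at about 12 mm. Handing in.

```bash
python3 -c "
from plant import r
print(r.close_job())"
```

```text
the job is handed in; nothing more can be done
None
```

The job is handed in, and no verdict came back: I pressed the cap fully down and let it up. The tall heat sink is held square on the middle of the plate at about 7.8 N and 12 mm of travel by my measurements, and no other items were touched.

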